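# Turn the leaf of the tasting menu

### The arm

A 6-joint arm with a two-finger parallel gripper is mounted at the origin on a cart in front of the work surface, level with it; the furniture and walls round the work are solid. World frame = base frame: x ahead of the robot, y to its left, z up, the work surface at z = 0. Lengths are in m, angles in rad, forces in N, time in s.
With the tool pointing down it reaches from about 0.35 to 0.775 m from the base axis. Payload 7.3 kg.
Tool frame: the origin (TCP) lies between the finger pads; the fingertips stand 8 mm ahead of it and the grasp point (between the pads) lies 11 mm behind it (robot.nose_length is the distance from the TCP to the fingertips, in m); z points along the fingers, y is the line along which they close (so a half turn about z gives the same grasp; the last joint's range is limited). The gripper opens to 92 mm and grips with 3 to 60 N. Pads are 19 mm wide; open, the fingers measure 130 mm over their backs; the gripper's body (75 mm by 190 mm) begins 47 mm behind the grasp point.
Start: joints at [-1.353, 0.342, 1.524, -0, 1.275, -0.146], TCP at [0.187, -0.491, 0.235] pointing down, gripper open.
Joint ranges: [-2.53, 2.53], [-0.77, 2.02], [0.04, 2.7], [-1, 4.14], [0.28, 2.66], [-3.11, 3.11]. Speed limits (rad/s): [2.57, 2.57, 3.14, 3.14, 3.14, 3.14].

### API

Orientations are given as [roll, pitch, yaw] about the fixed x, y, z axes, in that order (R = Rz(yaw) Ry(pitch) Rx(roll)).
In Python, from cell import robot gives the robot as it stands. The module is installed in compiled form; this text tells all that it offers.
- The arm moves only by the shell command python3 -m jog 'ROWS' [FORCE]. ROWS is JSON, a list that holds one entry, the list of rows, each a list of 5 numbers: the gripper's target within -1 to 1 (fully open at 1, half-way at 0, shut at -1), then the shift along the tool's x, y, z in m, then the turn about the tool's z in rad. A call has 1 to 5 rows; each row is the pose to reach, as a shift and turn from the pose commanded when the call began, along the tool's axes at that moment; what a row does not reach only later rows make up. A row lasts 1/12 s, in which the tool goes at most 41.7 mm and 7.16 degrees, less where a joint would pass 70% of its speed; a pose out of reach is approached as far as the arm can. A call with a gripper value outside its range is refused whole. The fingers move at their own pace and stop on an object; FORCE is the grip in N (left out, the last holds). Time passes only in rows, so rows that repeat a pose let the fingers close. It gives the time, the measured TCP pose, the force, the opening and the grip force at its end, in the units of the state.
- robot.observe(): the state, without advancing time (a new reading comes with each control period).
- robot.read_camera(name): name is "scene" or "top" or "wrist"; returns the picture (480x640x3 uint8, red, green, blue); there is no depth.
- robot.camera_model(name): a dict with "camera_matrix" (3x3 intrinsics, pixels), "position" and "attitude" of the camera in the world; the wrist camera has in their place "mount" (4x4, takes a point from camera to tool coordinates, whose origin is the TCP and whose axes are the flange's). Camera axes: x right, y down, z forward; pixel columns grow to the right and rows downward; lengths in m; the calibration is good to about 2 mm. A picture is of the moment at which its call begins: read the wrist's pose just before it. camera_model takes no time and is no camera call.
- robot.hand_in(): hands the job in; it is judged then, once.
The state is a dict: "time": time; "qpos": joint angles; "qvel": joint speeds; "joint_efforts": joint torques, N m; "tool_pos": TCP position; "tool_rot": TCP orientation; "contact_force": force on the tool from outside, world axes, zero at the start; "torque": the same for the moment, N m; "opening": finger opening in m; "grip_force": force on a finger pad.
Only numpy, scipy, OpenCV 4.12 (cv2) and the standard library are available. Lean on these libraries where they do the work, as an engineer would, in place of code of your own. Each camera call takes 0.05 s, during which the arm holds its last target. There are 200 camera calls.

### The job

Turn the stiff leaf of the flip menu over its spine so that it lies fully flat on the other side: get a fingertip under its turned-up tab, push the leaf up and over, and press it down flat. Push with the fingers only: do not pinch the leaf, and do not lift or shove the stand. Leave the jar, the cup and the jar lid beside it alone, and finish clear of everything.

Things in the scene. Friction and masses are not known exactly. Their poses are not given: they have to be found in the camera images.
- stand: flip menu stand: loose dark wooden plinth on rubber feet, 2 kg, 170 mm (its x, along the spine) by 250 mm (its y), top 40 mm above the table, a paper page on either half. Origin: centre of the underside. Its x axis runs along the spine, away from the robot (yaw within 0.5 rad), its y axis to the left, where the leaf must finally lie.
- spine (a point): middle of the hinge axis of the leaf: 45.5 mm above the stand's origin; the axis runs along the stand's x, its steel tube is 9 mm thick
- leaf (a joint): angle of the leaf about the spine: 0 = flat on the right half (stand's -y), pi/2 = upright, pi = flat on the left half (+y), a hard stop at both ends. Starts at 0 to 0.3. A stiff friction hinge (0.2 N m; with the weight 2 to 3 N at the free edge) holds the leaf wherever it is left: it neither springs nor falls.
- leaf_back: wooden board of the leaf, underneath at the start, uppermost at the end: 150 mm along the spine, 6 to 140 mm from the axis (free edge 15 mm past the plinth); the leaf is 9 mm thick in all, centred on the axis. Amid the free edge a steel tab 100 mm wide, 4 thick, 34 long, turned up 45 degrees at the start. Origin: point spine; free edge towards its -y; at joint 0 its axes are the stand's.
- leaf_face: the other side of the leaf: paper sheet 136 by 116 mm, 3 mm thick, and a cork strip on the upper side of the tab; looks up at the start and lies underneath at the end. Origin and axes as leaf_back.
- tab (a point): middle of the tab's outer end: 160 mm from the axis along the leaf and 23 mm to the side of leaf_face
- jar_a: bystander: closed jar with a yellow lid, 70 mm across, 128 mm tall, standing past the far end of the spine; origin at the centre of its foot
- clay_cup_1: bystander: brown clay cup with a handle, 68 by 100 mm, 78 mm tall, past the far end of the spine; origin at the centre of its foot
- jar_open_lid: bystander: loose yellow jar lid, 60 mm across, 21 mm high, lying before the near end of the spine; origin at the centre of its underside

How it is judged:
On the way:
1. the leaf has been pushed up past upright (value of joint leaf above 1.65 rad), for 0.1 s.
At the end, for the whole second after the job is handed in: the leaf lies flat on the left half (within 0.07 rad of its stop, 10 mm at the free edge); the stand is at rest, level, within 30 mm of where it stood; jar, cup and lid stand within 30 mm of where they were (value of joint leaf above 3.07 rad and distance of each of stand, jar_a, clay_cup_1, jar_open_lid from where it was at the start of the episode below 0.03 m and angle between stand's own z axis and vertical below 0.04 rad and linear speed of stand below 0.01 m/s and angle between each of jar_a, clay_cup_1, jar_open_lid's own z axis and vertical below 0.2 rad); the robot touches nothing.
It fails at once if the leaf is pinched: the fingers press on both of its sides at once (contact force between the fingers and leaf_back above 2 N and contact force between the fingers and leaf_face above 2 N).
It fails at once if the stand is lifted or tipped (height (world z) of stand above 0.015 m or angle between stand's own z axis and vertical above 0.12 rad).
It fails at once if the stand is shoved away by more than 40 mm (distance of stand from where it was at the start of the episode above 0.04 m).
It fails at once if a bystander is knocked, tipped or lifted (distance of any of jar_a, clay_cup_1, jar_open_lid from where it was at the start of the episode above 0.04 m or angle between any of jar_a, clay_cup_1, jar_open_lid's own z axis and vertical above 0.4 rad).
It also fails if it takes over 40 s, if anything falls off the work surface, if the arm or the gripper's body presses on something with over 40 N, if the wrist force passes 120 N, or if a joint passes its speed limit or range.

## Working session

There is one attempt and no reset: what is moved stays moved. The work goes in short steps, Python scripts to look and compute and a shell command to move; the robot and the scene stay as the last step left them, time stands still between calls to the robot, and variables do not carry over. Pictures are saved under pics/ and viewed, at most 10 in all, crops included, and the job is handed in when it is done.

```bash
mkdir -p pics
python3 - <<'E'
from cell import robot
import cv2,numpy as np
print(robot.observe())
for n in("top","scene"):
    cv2.imwrite(f"pics/{n}0.png",robot.read_camera(n)[:,:,::-1]); print(n,robot.camera_model(n))
print(robot.camera_model("wrist"))
E
```

```text
{'time': 0.0, 'qpos': array([-1.35301160e+00,  3.42772880e-01,  1.52501151e+00,  2.59016966e-05,
        1.27539611e+00, -1.45965363e-01]), 'qvel': array([-0.00054842,  0.00066808, -0.00180629, -0.00019917, -0.00144029,
       -0.0006526 ]), 'joint_efforts': array([-3.32038595e-03, -4.31248498e+01, -2.44220906e+01,  7.13252812e-02,
        5.60352893e-02, -1.56953715e-04]), 'tool_pos': array([ 0.18674506, -0.49024645,  0.23402084]), 'tool_rot': array([-3.14002530e+00, -2.55452638e-04,  3.63742327e-01]), 'contact_force': array([ 0.5568703 , -0.43761074,  0.35385221]), 'torque': array([ 0.01385189, -0.04705279,  0.00352657]), 'grip_force': 0.0, 'opening': 0.09169973755247149}
top {'camera_matrix': array([[590.4365168 ,   0.        , 321.91099963],
       [  0.        , 590.4365168 , 235.00918761],
       [  0.        ,   0.        ,   1.        ]]), 'position': array([0.53857388, 0.06326206, 0.95223242]), 'attitude': array([-3.06619413, -0.02891154, -1.55564263])}
scene {'camera_matrix': array([[565.77239465,   0.        , 324.39660428],
       [  0.        , 565.77239465, 239.33664693],
       [  0.        ,   0.        ,   1.        ]]), 'position': array([0.13937111, 0.3962764 , 0.78048127]), 'attitude': array([-2.48112777, -0.01119079, -2.20104969])}
{'camera_matrix': array([[377.7926211 ,   0.        , 321.62516856],
       [  0.        , 377.7926211 , 235.62505784],
       [  0.        ,   0.        ,   1.        ]]), 'mount': array([[ 9.61452963e-04, -9.51142229e-01, -3.08751577e-01,
         8.40176824e-02],
       [ 9.99999536e-01,  9.30426778e-04,  2.47721223e-04,
        -4.83577824e-04],
       [ 5.16526189e-05, -3.08751672e-01,  9.51142682e-01,
        -1.49853957e-01],
       [ 0.00000000e+00,  0.00000000e+00,  0.00000000e+00,
         1.00000000e+00]])}
```

View pics/top0.png

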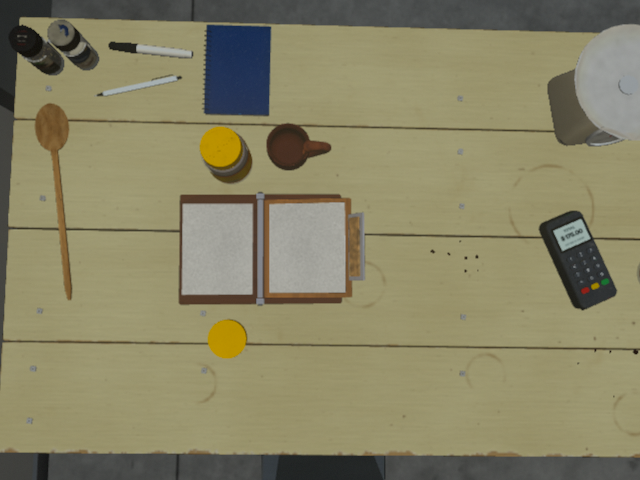

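View pics/scene0.png

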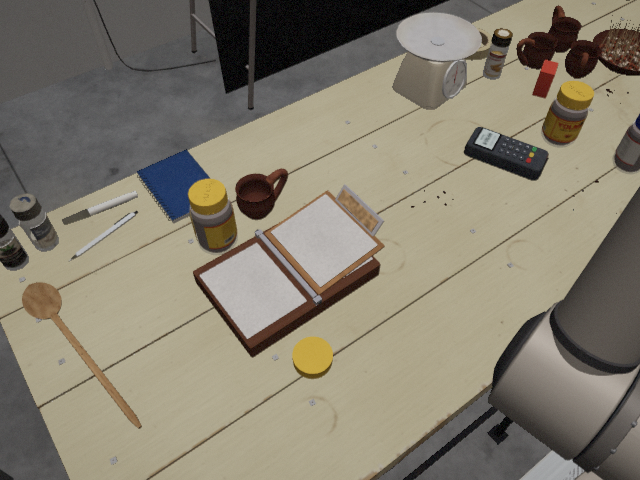

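The top view shows the spine tube from (260,192) to (261,305), the tab's outer end at column 364 over rows 213–280, the jar at (224,148), the cup at (289,146) and the lid at (228,338). In the scene view the leaf is raised slightly.

```bash
cat > h.py <<'E'
from cell import robot
import numpy as np
from scipy.spatial.transform import Rotation as Ro
def ray(n,u,v):
    c=robot.camera_model(n);d=np.linalg.inv(c["camera_matrix"])@[u,v,1]
    return c["position"],Ro.from_euler("xyz",c["attitude"]).as_matrix()@d
def onz(n,u,v,z):
    o,d=ray(n,u,v);return o+d*(z-o[2])/d[2]
E
python3 - <<'E'
from h import *
import cv2
from scipy.optimize import brentq
im=cv2.imread("pics/top0.png")
# spine tube: bluish grey columns per row
hsv=cv2.cvtColor(im,cv2.COLOR_BGR2HSV)
m=((hsv[...,0]>100)&(hsv[...,0]<135)&(hsv[...,1]>20)).astype(np.uint8)
for nm,(x0,x1,y0,y1) in dict(spine=(252,272,186,312),tab=(345,370,205,290)).items():
    s=m[y0:y1,x0:x1]; ys,xs=np.nonzero(s); print(nm,len(ys),xs.min()+x0,xs.max()+x0,ys.min()+y0,ys.max()+y0)
    if nm=="spine": (vx,vy,cx,cy)=cv2.fitLine(np.c_[xs+x0,ys+y0].astype(np.float32),cv2.DIST_HUBER,0,.01,.01).ravel();print(vx,vy,cx,cy)
A=onz("top",260.3,192.5,.0455);B=onz("top",261,304.5,.0455);print("spine",A,B,np.linalg.norm(A-B))
s=np.arctan2(*(A-B)[[1,0]]);M=(A+B)/2;print("yaw",s,"mid",M)
ey=np.array([-np.sin(s),np.cos(s),0]);ex=np.array([np.cos(s),np.sin(s),0])
o,d=ray("top",364.5,247)
def f(a):
    z=.0455+.160*np.sin(a)+.023*np.cos(a); p=o+d*(z-o[2])/d[2]; return -(p-M)@ey-(.160*np.cos(a)-.023*np.sin(a))
for a in np.linspace(0,.35,8):print(round(a,2),round(f(a)*1e3,2))
# triangulated tab far outer corner
def tri(p,q):
    o1,d1=ray("top",*p);o2,d2=ray("scene",*q)
    t=np.linalg.lstsq(np.c_[d1,-d2],o2-o1,rcond=None)[0];a=o1+d1*t[0];b=o2+d2*t[1];return (a+b)/2,np.linalg.norm(a-b)
for p,q in (((364,213),(342,186)),((365,280),(383,214)),((350,197),(328,193)),((352,297),(382,243))):
    P,e=tri(p,q);print(P,e,(P-M)@ex,(P-M)@ey)
for n,u,v,z in(("jar",222,147,.128),("cup",288,145,.078),("lid",228,338,.021)):print(n,onz("top",u,v,z))
a=cv2.resize(im[180:320,170:380],None,fx=3.8,fy=3.8)
b=cv2.resize(cv2.imread("pics/scene0.png")[170:360,190:400],None,fx=2.8,fy=2.8)
cv2.imwrite("pics/c0.png",a);cv2.imwrite("pics/c1.png",b)
E
```

```text
Traceback (most recent call last):
ValueError: zero-size array to reduction operation minimum which has no identity
```

Drop the mask; the pixel readings I have are sufficient.

Run:
```python
from h import *
import cv2
im=cv2.imread("pics/top0.png")
A=onz("top",260.3,192.5,.0455);B=onz("top",261,304.5,.0455);print("spine",A,B,np.linalg.norm(A-B))
s=np.arctan2(*(A-B)[[1,0]]);M=(A+B)/2;print("yaw",s,"mid",M)
ey=np.array([-np.sin(s),np.cos(s),0]);ex=np.array([np.cos(s),np.sin(s),0])
o,d=ray("top",364.5,247)
def f(a):
    z=.0455+.160*np.sin(a)+.023*np.cos(a); p=o+d*(z-o[2])/d[2]; return -(p-M)@ey-(.160*np.cos(a)-.023*np.sin(a))
print([(round(a,2),round(f(a)*1e3,1)) for a in np.linspace(0,.35,8)])
def tri(p,q):
    o1,d1=ray("top",*p);o2,d2=ray("scene",*q)
    t=np.linalg.lstsq(np.c_[d1,-d2],o2-o1,rcond=None)[0];a=o1+d1*t[0];b=o2+d2*t[1];return (a+b)/2,np.linalg.norm(a-b)
for p,q in (((364,213),(342,186)),((365,280),(383,214)),((350,197),(328,193)),((352,297),(382,243))):
    P,e=tri(p,q);print(P,e,(P-M)@ex,(P-M)@ey)
for n,u,v,z in(("jar",222,147,.128),("cup",288,145,.078),("lid",228,338,.021)):print(n,onz("top",u,v,z))
cv2.imwrite("pics/c1.png",cv2.resize(cv2.imread("pics/scene0.png")[170:360,190:400],None,fx=3,fy=3))
```

```text
spine [0.67167032 0.1342592  0.0455    ] [0.49978185 0.12924285 0.0455    ] 0.1719616551236932
yaw 0.02917543217289417 mid [0.58572609 0.13175102 0.0455    ]
[(np.float64(0.0), np.float64(-2.7)), (np.float64(0.05), np.float64(-2.1)), (np.float64(0.1), np.float64(-1.2)), (np.float64(0.15), np.float64(0.2)), (np.float64(0.2), np.float64(1.9)), (np.float64(0.25), np.float64(4.0)), (np.float64(0.3), np.float64(6.6)), (np.float64(0.35), np.float64(9.5))]
[ 0.63999408 -0.0193688   0.08978347] 0.007284227385117588 0.04983653427312871 -0.1526385836479697
[ 0.54062696 -0.02084031  0.11190277] 0.0040069048209724345 -0.04953121519990445 -0.15121079912694135
[ 0.66479767 -0.0039211   0.06062523] 0.0012165550166996985 0.07508020485488864 -0.13792101183223598
[ 0.51614509 -0.0044454   0.07625833] 0.0066126467822706795 -0.07352441367890912 -0.13410869531479552
jar [0.7231625  0.18311865 0.128     ]
cup [0.73954312 0.0919252  0.078     ]
lid [0.44626132 0.18100948 0.021     ]
```

View pics/c1.png

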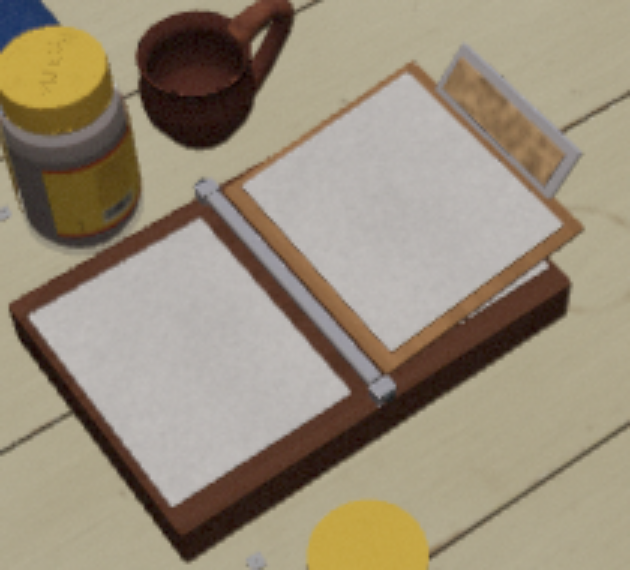

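The crop shows the tab's outer corners at scene pixels (345,185) and (383,222), with the leaf raised about 0.15 rad. The tab end is therefore near z 0.09 and y -0.02. I'll shut the gripper and move to a staging point right of the tab.

```bash
python3 -m jog '[[[-1,0.033,-0.015,0,0],[-1,0.066,-0.03,0,0],[-1,0.099,-0.045,0,0],[-1,0.132,-0.06,0,0],[-1,0.165,-0.076,0,0]]]' 20
python3 -m jog '[[[-1,0.033,-0.015,0,0],[-1,0.066,-0.03,0,0],[-1,0.099,-0.045,0,0],[-1,0.132,-0.06,0,0],[-1,0.165,-0.076,0,0]]]'
python3 -m jog '[[[-1,0.033,-0.015,0,0],[-1,0.066,-0.03,0,0],[-1,0.099,-0.045,0,0],[-1,0.132,-0.06,0,0],[-1,0.165,-0.076,0,0]]]'
python3 -m jog '[[[-1,0,0,0,-0.124],[-1,0,0,0,-0.248],[-1,0,0,0,-0.372],[-1,0,0,0,-0.496],[-1,0,0,0,-0.62]]]'
python3 -m jog '[[[-1,0,0,0,-0.124],[-1,0,0,0,-0.248],[-1,0,0,0,-0.372],[-1,0,0,0,-0.496],[-1,0,0,0,-0.62]]]'
```

```text
time: 0.52
tool_pos: [0.3148, -0.3595, 0.2344]
tool_rot: [-3.141, 0.0, 0.363]
contact_force: [0.9, -0.3, -0.1]
opening: 0.0634
grip_force: 0.0
time: 0.93
tool_pos: [0.442, -0.2297, 0.2345]
tool_rot: [-3.141, 0.0, 0.364]
contact_force: [-0.4, -0.4, 0.4]
opening: 0.0298
grip_force: 0.0
time: 1.35
tool_pos: [0.5692, -0.0999, 0.2343]
tool_rot: [-3.141, 0.001, 0.364]
contact_force: [0.4, -1.5, 1.1]
opening: 0.0009
grip_force: 0.0
time: 1.77
tool_pos: [0.5681, -0.1012, 0.2341]
tool_rot: [-3.141, 0.0, 0.99]
contact_force: [-0.1, 0.2, -0.3]
opening: 0.0007
grip_force: 0.0
time: 2.18
tool_pos: [0.5681, -0.1014, 0.2342]
tool_rot: [-3.141, -0.0, 1.61]
contact_force: [0.6, -0.3, 0.3]
opening: 0.0006
grip_force: 0.0
```

```bash
python3 -m jog '[[[-1,0.01,0,0.035,0],[-1,0.02,0,0.07,0],[-1,0.03,0,0.105,0],[-1,0.04,0,0.135,0],[-1,0.05,0,0.156,0]]]'
python3 -m jog '[[[-1,0.003,0,0,0],[-1,0.006,0,0,0],[-1,0.009,0,0,0],[-1,0.012,0,0,0],[-1,0.015,0,0,0]]]'
python3 - <<'E'
from h import *
import cv2
cv2.imwrite("pics/s1.png",robot.read_camera("scene")[120:380,180:500,::-1].repeat(2,0).repeat(2,1))
E
```

```text
time: 2.6
tool_pos: [0.5649, -0.0507, 0.0754]
tool_rot: [-3.137, -0.001, 1.604]
contact_force: [0.9, -0.1, -0.7]
opening: 0.0004
grip_force: 0.0
time: 3.02
tool_pos: [0.5672, -0.0368, 0.0804]
tool_rot: [3.138, 0.001, 1.603]
contact_force: [-0.7, -0.6, -0.6]
opening: 0.0007
grip_force: 0.0
```

View pics/s1.png

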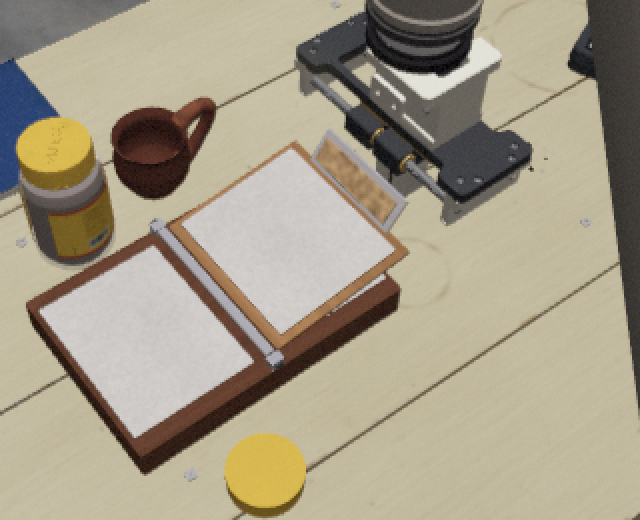

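The gripper stands just right of the tab, with its long side parallel to the spine. I'll creep in to contact.

```bash
python3 -m jog '[[[-1,0.002,0,0,0],[-1,0.004,0,0,0],[-1,0.005,0,0,0],[-1,0.005,0,0,0]]]'
python3 -m jog '[[[-1,0.002,0,0,0],[-1,0.004,0,0,0],[-1,0.005,0,0,0],[-1,0.005,0,0,0]]]'
```

```text
time: 3.4
tool_pos: [0.567, -0.0349, 0.0801]
tool_rot: [3.139, 0.006, 1.604]
contact_force: [-1.2, -13.8, 4.2]
opening: 0.0007
grip_force: 6.9
time: 3.73
tool_pos: [0.5669, -0.0302, 0.0801]
tool_rot: [3.139, 0.006, 1.603]
contact_force: [-1.2, -14.1, 3.0]
opening: 0.0007
grip_force: 7.3
```

```bash
python3 -m jog '[[[-1,0.0,0,-0.004,0],[-1,0.0005,0,-0.008,0],[-1,0.001,0,-0.012,0],[-1,0.002,0,-0.016,0],[-1,0.003,0,-0.02,0]]]'
python3 - <<'E'
from h import *
import cv2
cv2.imwrite("pics/s2.png",robot.read_camera("scene")[120:380,180:500,::-1].repeat(2,0).repeat(2,1))
cv2.imwrite("pics/t2.png",robot.read_camera("top")[:,:,::-1])
E
```

```text
time: 4.15
tool_pos: [0.5663, -0.0239, 0.0995]
tool_rot: [3.14, 0.001, 1.603]
contact_force: [1.8, -1.9, -0.1]
opening: 0.0002
grip_force: 1.2
```

View pics/s2.png

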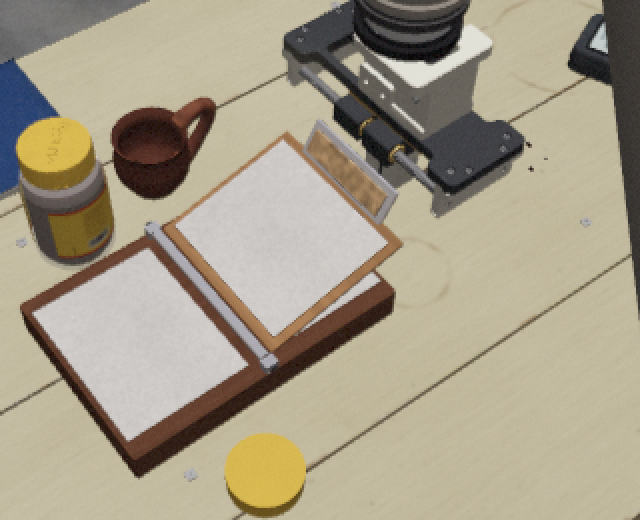

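```bash
python3 -m jog '[[[-1,0.003,0,-0.006,0],[-1,0.006,0,-0.012,0],[-1,0.009,0,-0.018,0],[-1,0.012,0,-0.023,0],[-1,0.016,0,-0.027,0]]]'
python3 -m jog '[[[-1,0.004,0,-0.005,0],[-1,0.008,0,-0.010,0],[-1,0.013,0,-0.015,0],[-1,0.017,0,-0.02,0],[-1,0.021,0,-0.025,0]]]'
python3 - <<'E'
from h import *
import cv2
cv2.imwrite("pics/s3.png",robot.read_camera("scene")[120:380,180:500,::-1].repeat(2,0).repeat(2,1))
E
```

```text
time: 4.67
tool_pos: [0.5659, -0.0083, 0.1267]
tool_rot: [3.14, 0.002, 1.604]
contact_force: [2.8, -11.3, 4.0]
opening: 0.0005
grip_force: 5.6
time: 5.08
tool_pos: [0.5654, 0.0128, 0.1521]
tool_rot: [3.139, 0.002, 1.604]
contact_force: [2.5, -3.4, 2.1]
opening: 0.0001
grip_force: 2.0
```

View pics/s3.png

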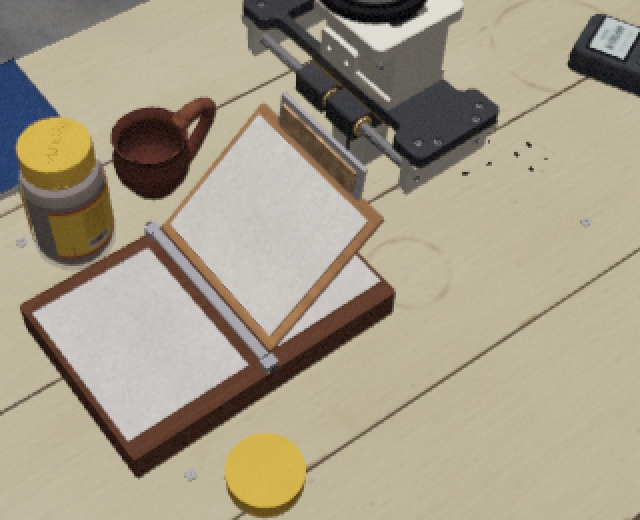

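The leaf is at about 0.68 rad and the stand has not moved since the last picture. I'll continue to upright.

```bash
python3 -m jog '[[[-1,0.006,0,-0.004,0],[-1,0.012,0,-0.007,0],[-1,0.018,0,-0.01,0],[-1,0.024,0,-0.013,0],[-1,0.03,0,-0.015,0]]]'
python3 -m jog '[[[-1,0.006,0,-0.002,0],[-1,0.012,0,-0.004,0],[-1,0.018,0,-0.006,0],[-1,0.024,0,-0.007,0],[-1,0.03,0,-0.008,0]]]'
python3 -m jog '[[[-1,0.007,0,0,0],[-1,0.014,0,0,0],[-1,0.021,0,0,0],[-1,0.028,0,0,0],[-1,0.035,0,0,0]]]'
python3 - <<'E'
from h import *
import cv2
cv2.imwrite("pics/s4.png",robot.read_camera("scene")[100:380,150:500,::-1].repeat(2,0).repeat(2,1))
E
```

```text
time: 5.55
tool_pos: [0.5636, 0.0427, 0.1667]
tool_rot: [3.141, 0.002, 1.604]
contact_force: [0.5, -7.6, 8.3]
opening: 0.0002
grip_force: 4.6
time: 5.97
tool_pos: [0.5635, 0.0691, 0.1799]
tool_rot: [3.136, 0.009, 1.604]
contact_force: [-13.7, -23.9, 48.7]
opening: 0.0006
grip_force: 22.9
time: 6.38
tool_pos: [0.5635, 0.1043, 0.1896]
tool_rot: [3.126, 0.008, 1.604]
contact_force: [-32.9, -20.3, 103.3]
opening: 0.0007
grip_force: 50.0
```

View pics/s4.png

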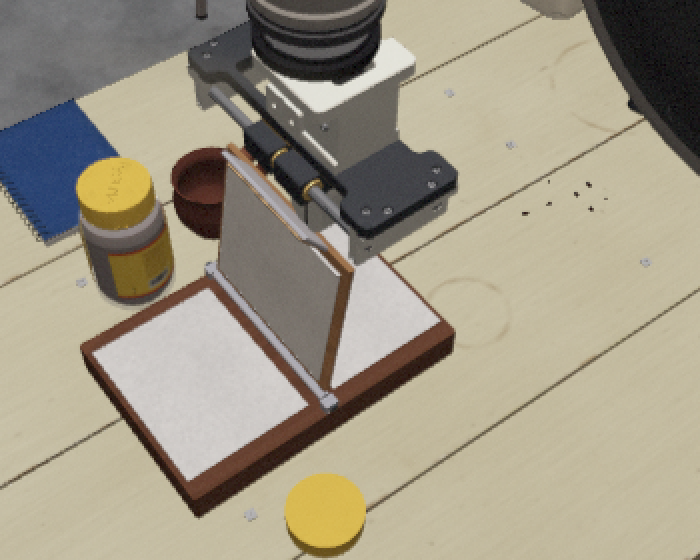

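The tool is pressing down on the leaf with 100 N, because the tab end is caught under a finger shoulder. The stand is still in place and the leaf is near upright. I'll raise the tool to relieve it.

```bash
python3 -m jog '[[[-1,-0.003,0,-0.008,0],[-1,-0.006,0,-0.016,0],[-1,-0.008,0,-0.02,0],[-1,-0.008,0,-0.02,0]]]'
python3 -m jog '[[[-1,-0.006,0,0,0],[-1,-0.01,0,0,0],[-1,-0.012,0,0,0],[-1,-0.012,0,0,0]]]'
python3 - <<'E'
from h import *
import cv2
cv2.imwrite("pics/s5.png",cv2.resize(robot.read_camera("scene")[80:300,200:400,::-1],None,fx=2.7,fy=2.7))
E
```

```text
time: 6.77
tool_pos: [0.5612, 0.1007, 0.1938]
tool_rot: [-3.141, -0.0, 1.604]
contact_force: [-0.6, -0.5, -0.3]
opening: 0.0004
grip_force: 0.0
time: 7.1
tool_pos: [0.5617, 0.0879, 0.1925]
tool_rot: [-3.139, 0.0, 1.603]
contact_force: [-0.6, 0.5, 0.8]
opening: 0.0002
grip_force: 0.0
```

View pics/s5.png

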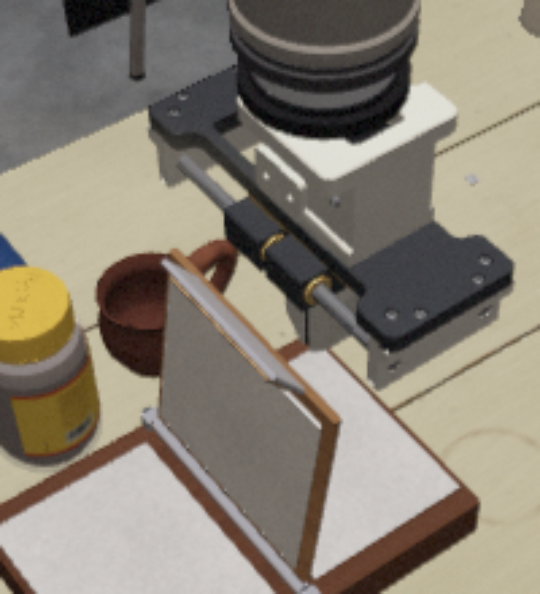

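The leaf stands nearly upright and the fingers are free on its right side. The free-edge corners are at scene pixels (325,236) and (264,173), and the near spine end is at (316,298). I'll compute the angle from these.

Run:
```python
from h import *
S=onz("scene",315.6,298.5,.0455);print("near spine end now",S,"before",onz("scene",318,299,.0455))
s=.029;ex=np.array([np.cos(s),np.sin(s),0]);ey=np.array([-np.sin(s),np.cos(s),0])
M=S+.085*ex;print(M)
for u,v,k in((325.2,235.6,-.075),(263.7,172.6,.075)):
    o,d=ray("scene",u,v);t=((M+k*ex-o)@ex)/(d@ex);p=o+d*t-M;y=p@ey;z=p[2];print(y,z,np.hypot(y,z),np.arctan2(z,-y))
```

```text
near spine end now [0.5115494  0.13115451 0.0455    ] before [0.50869563 0.12870999 0.0455    ]
[0.59651366 0.13361917 0.0455    ]
-0.024289788366806855 0.12587634965806183 0.1281984758963339 1.3801738018326764
-0.024214280537770395 0.12671027165133786 0.12900319501437815 1.3819733199916575
```

The leaf is at about 1.38 rad. The jam was the fingertip riding over the bend of the tab, because it was too high up the leaf. I'll back off, go lower to about 110 mm from the axis, and push on.

```bash
python3 -m jog '[[[-1,-0.006,0,0,0],[-1,-0.006,0,0.01,0],[-1,-0.006,0,0.02,0],[-1,-0.006,0,0.031,0],[-1,-0.006,0,0.031,0]]]'
python3 -m jog '[[[-1,0.006,0,0,0],[-1,0.012,0,0,0],[-1,0.018,0,0,0],[-1,0.024,0,0,0],[-1,0.03,0,0,0]]]'
python3 -m jog '[[[-1,0.004,0,0,0],[-1,0.008,0,0,0],[-1,0.012,0,0,0],[-1,0.016,0,0,0],[-1,0.02,0,0,0]]]'
```

```text
time: 7.57
tool_pos: [0.5606, 0.0825, 0.1595]
tool_rot: [-3.136, -0.0, 1.604]
contact_force: [0.4, 0.3, -0.5]
opening: 0.0005
grip_force: 0.0
time: 7.98
tool_pos: [0.5616, 0.1131, 0.1634]
tool_rot: [3.14, 0.0, 1.604]
contact_force: [-0.2, -1.9, 1.3]
opening: 0.0004
grip_force: 0.8
time: 8.4
tool_pos: [0.5608, 0.1327, 0.1628]
tool_rot: [3.141, 0.0, 1.604]
contact_force: [1.7, -2.0, 0.5]
opening: 0.0006
grip_force: 0.9
```

```bash
python3 -m jog '[[[-1,0.005,0,0,0],[-1,0.01,0,0.001,0],[-1,0.015,0,0.002,0],[-1,0.02,0,0.003,0],[-1,0.025,0,0.005,0]]]'
python3 -m jog '[[[-1,0.006,0,0.002,0],[-1,0.012,0,0.004,0],[-1,0.018,0,0.007,0],[-1,0.024,0,0.01,0],[-1,0.03,0,0.014,0]]]'
python3 -m jog '[[[-1,0.005,0,0.004,0],[-1,0.01,0,0.008,0],[-1,0.015,0,0.012,0],[-1,0.02,0,0.017,0],[-1,0.024,0,0.022,0]]]'
python3 - <<'E'
from h import *
import cv2
cv2.imwrite("pics/s6.png",robot.read_camera("scene")[100:380,150:500,::-1].repeat(2,0).repeat(2,1))
E
```

```text
time: 8.82
tool_pos: [0.5599, 0.158, 0.1578]
tool_rot: [3.141, -0.0, 1.604]
contact_force: [1.3, -1.9, 2.0]
opening: 0.0002
grip_force: 0.9
time: 9.23
tool_pos: [0.5588, 0.188, 0.1434]
tool_rot: [3.141, 0.0, 1.604]
contact_force: [1.1, -1.1, 0.1]
opening: 0.0001
grip_force: 0.8
time: 9.65
tool_pos: [0.5579, 0.2119, 0.1211]
tool_rot: [-3.141, 0.0, 1.604]
contact_force: [0.9, -0.6, -0.0]
opening: 0.0006
grip_force: 0.7
```

View pics/s6.png

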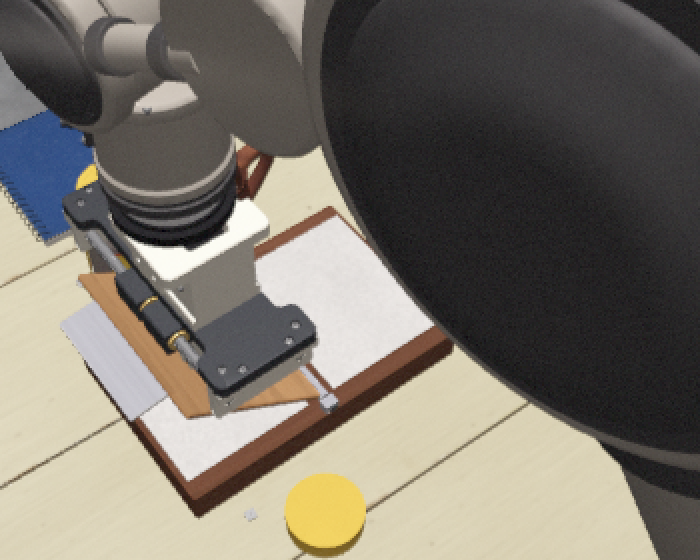

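The leaf is well over to the left and following the finger, with the wooden back uppermost. I'll press it down.

```bash
python3 -m jog '[[[-1,0.003,0,0.005,0],[-1,0.006,0,0.01,0],[-1,0.009,0,0.016,0],[-1,0.012,0,0.022,0],[-1,0.014,0,0.028,0]]]'
python3 -m jog '[[[-1,0.002,0,0.007,0],[-1,0.004,0,0.014,0],[-1,0.005,0,0.02,0],[-1,0.006,0,0.026,0],[-1,0.006,0,0.032,0]]]'
python3 -m jog '[[[-1,0,0,0.002,0],[-1,0,0,0.004,0],[-1,0,0,0.005,0],[-1,0,0,0.005,0]]]'
```

```text
time: 10.12
tool_pos: [0.5575, 0.2258, 0.0931]
tool_rot: [3.141, -0.0, 1.604]
contact_force: [-0.1, 1.0, 0.7]
opening: 0.0008
grip_force: 0.7
time: 10.53
tool_pos: [0.5572, 0.2316, 0.061]
tool_rot: [-3.141, -0.0, 1.604]
contact_force: [0.5, 1.0, 2.3]
opening: 0.0008
grip_force: 0.7
time: 10.87
tool_pos: [0.557, 0.2313, 0.0581]
tool_rot: [-3.141, 0.0, 1.604]
contact_force: [-5.7, -0.4, 10.9]
opening: 0.0005
grip_force: 5.7
```

```bash
python3 -m jog '[[[-1,0,0,0.001,0],[-1,0,0,0.002,0],[-1,0,0,0.002,0]]]'
python3 -m jog '[[[-1,0,0,-0.01,0],[-1,0,0,-0.035,0],[-1,0,0,-0.07,0],[-1,0,0,-0.105,0],[-1,0,0,-0.14,0]]]'
python3 -m jog '[[[-1,-0.035,0,0,0],[-1,-0.07,0,0,0],[-1,-0.105,0,0,0],[-1,-0.14,0,0,0],[-1,-0.175,0,0,0]]]'
python3 -m jog '[[[-1,-0.035,0,0,0],[-1,-0.07,0,0,0],[-1,-0.105,0,0,0],[-1,-0.14,0,0,0],[-1,-0.175,0,0,0]]]'
python3 -m jog '[[[-1,0,0,0,0],[-1,0,0,0,0]]]'
python3 - <<'E'
from h import *
import cv2
a=robot.read_camera("scene")[100:380,150:450,::-1];b=robot.read_camera("top")[100:380,130:400,::-1]
cv2.imwrite("pics/s7.png",cv2.resize(np.hstack([a,b]),None,fx=1.4,fy=1.4))
E
```

```text
time: 11.12
tool_pos: [0.557, 0.2313, 0.0578]
tool_rot: [3.141, 0.0, 1.604]
contact_force: [-8.8, -1.3, 23.0]
opening: 0.0005
grip_force: 11.7
time: 11.53
tool_pos: [0.557, 0.231, 0.196]
tool_rot: [-3.141, 0.001, 1.604]
contact_force: [0.9, -0.6, -0.1]
opening: 0.0005
grip_force: 0.0
time: 11.95
tool_pos: [0.5627, 0.0547, 0.1948]
tool_rot: [-3.142, 0.0, 1.604]
contact_force: [1.1, 0.1, 0.4]
opening: 0.0005
grip_force: 0.0
time: 12.37
tool_pos: [0.5684, -0.1204, 0.1947]
tool_rot: [-3.141, 0.0, 1.603]
contact_force: [0.8, 0.3, -0.1]
opening: 0.0001
grip_force: 0.0
time: 12.53
tool_pos: [0.5685, -0.1204, 0.1944]
tool_rot: [-3.141, 0.0, 1.6]
contact_force: [-0.3, 0.7, -0.0]
opening: 0.0006
grip_force: 0.0
```

View pics/s7.png

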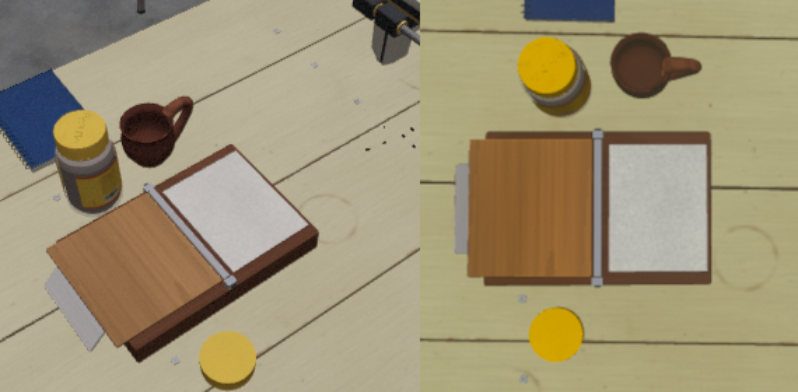

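The leaf lies flat on the left. The spine is at top-view column 256, against 260 before, so the stand shifted about 6 mm. The jar, cup and lid are where they were and the arm is clear.

```bash
python3 -c "
from cell import robot
print(robot.hand_in())"
```

```text
the job is handed in; nothing more can be done
None
```

I turned the leaf over and pressed it flat on the left half, then handed the job in with the arm clear; the stand shifted about 6 mm, the jar, cup and lid did not visibly move, and the wrist force peaked at about 110 N (limit 120 N) when a fingertip caught on the tab near upright.

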